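# Pull a fuse with sprung tongs and rest it in the tester's cradle

## Robot

A 6-joint arm with a two-finger parallel gripper is mounted at the origin on the work surface. World frame = base frame: x ahead of the robot, y to its left, z up, the work surface at z = 0. Lengths are in m, angles in rad, forces in N, time in s.
With the tool pointing down it reaches from about 0.275 to 0.875 m from the base axis. Payload 12.5 kg.
Tool frame: the origin (TCP) lies at the very end of the fingers, on their centre line; the grasp point (between the pads) lies 19 mm behind it; z points along the fingers, y is the line along which they close (so a half turn about z gives the same grasp; the last joint's range is limited). The gripper opens to 85 mm and grips with 20 to 120 N. Pads are 22 mm wide; open, the fingers measure 114 mm over their backs; the gripper's body (76 mm by 85 mm) begins 54 mm behind the grasp point. The pads swing forward as they close: fully open they stand 13 mm farther back than shut.
Start: joints at [-1.334, 0.351, 1.652, -0, 1.139, -0.085], TCP at [0.174, -0.522, 0.231] pointing down, gripper open.
Joint ranges: [-2.75, 2.75], [-0.79, 2.1], [0.01, 2.65], [-1.57, 4.71], [0.07, 3.14], [-2.87, 2.87]. Speed limits (rad/s): [2.22, 2.22, 2.79, 3.14, 3.14, 3.14].

## Interface

Orientations are given as a 3x3 rotation matrix whose columns are the frame's x, y, z axes.
In Python, from bench import manip gives the robot as it stands. Calls block until the motion is done:
- manip.move_ptp(position, orientation): joint-space move of the TCP to a pose.
- manip.move_l(position, attitude=None, max_speed=0.15): straight line of the TCP; attitude=None keeps the orientation; max_speed is the mean speed in m/s.
- manip.move_j(angles): joint-space move.
- manip.set_gripper(opening, effort=None): opening from 0.0 (shut) to 1.0 (fully open); effort is the grip in N (None keeps the last); returns when the fingers have stopped.
- manip.dwell(seconds).
- manip.inverse_kinematics(position, orientation): joint angles nearest the present ones, or None.
- manip.grab_frame(name): name is "side" or "top"; returns (picture, depth): 480x640x3 uint8, red, green, blue; 480x640 float32, m along the optical axis (not along the pixel's ray), 0 where there is no reading.
- manip.get_calibration(name): a dict with "camera_matrix" (3x3 intrinsics, pixels), "R" (3x3) and "t" (3): a world point X has camera coordinates R X + t. Camera axes: x right, y down, z forward; pixel columns grow to the right and rows downward; lengths in m; the calibration is good to about 2 mm. A picture is of the moment at which its call begins. get_calibration takes no time and is no camera call.
A pose or a line that the arm cannot do raises manip.Unreachable and nothing moves.
- manip.sign_off(): hands the job in; it is judged then, once.
Trained networks look in the newest picture that a camera, given by its name, has taken for a name from the list of things; names that differ only in an ending like _2 or _b are one class to them, and where a whole thing is asked for, a point or a joint stands for the part that bears it (a point fixed in the world has none). Each returns a list of dicts, best first, with "confidence" (0 to 1); they miss things now and then, are a little off and sometimes report something else, mostly with a low value. They report only what shows in the picture. A call takes as long as a camera call. They do not tell look-alikes from the thing itself.
- manip.look_for(camera, name): "at" ([x, y, z] in m, in world coordinates, good to about 4 mm: the middle of the surface that is visible of it).
Readings, each from a call of its own:
- manip.current_time(): time.
- manip.current_qpos(): joint angles.
- manip.current_joint_vel(): joint speeds.
- manip.current_joint_torque(): joint torques, N m.
- manip.current_ee_pos(): TCP position.
- manip.current_tcp_rot(): TCP orientation.
- manip.current_force(): force on the tool from outside, world axes, zero at the start.
- manip.current_ft_torque(): the same for the moment, N m.
- manip.current_grip_width(): opening from 0.0 (shut) to 1.0 (fully open).
- manip.current_grip_force(): force on a finger pad.
Only numpy, scipy, OpenCV 4.12 (cv2) and the standard library are available. Lean on these libraries where they do the work, as an engineer would, in place of code of your own. Each camera call takes 0.05 s, during which the arm holds its last target. There are 200 camera calls.

## Task

Take the sprung tongs from their stand and, squeezing them shut, draw the round cartridge fuse out of its deep well; keep the gripper's own fingers off it. Holding it in the tongs, bring the fuse to rest in the sloped cradle of the fuse tester, lying along the trough with its foot on the brass plate, and only then let it go. Put the tongs back upright in their stand, and leave the two square plugs and everything else on the bench where they are.

Things in the scene. Friction and masses are not known exactly. Their poses are not given: they have to be found in the camera images.
- fusebase: Fixed fuse base on a steel plate 170 x 236 mm (x, y), 8 mm thick, turned about the vertical. Origin: on the bench under the middle of the row of wells; z up. The mouths of its three wells lean 30 degrees to its -x, the robot's side. At most 130 mm high. One well holds the fuse, the other two a square plug; which is which changes.
- wells: Well block of the base, leaning 30 degrees. Origin: floor centre of the middle well, 26 mm above the bench; z up along the wells, out of the mouths; y along the row, wells at y = -68, 0, 68 mm. Each is 102 mm deep: the upper 66 mm a slot 60 mm or more (y) by 26 mm (x), the lowest 36 mm only 26 x 26 mm. Outer walls 7 mm thick.
- fuse: Loose round cartridge fuse: white ceramic tube with steel end caps, 22 mm diameter, 76 mm long, 60 to 120 g, both ends alike. Stands on the floor of a well, leaning on the well's lower (-x) wall, its top 26 mm below the mouth. Origin: centre of its lower end; z along the fuse to its upper end.
- fuse_mid (a point): The middle of the fuse, on its axis, 38 mm from either end.
- plug_a: Square white plastic blanking plug 22 x 22 x 70 mm in another well, top 32 mm below the mouth; stays there. Origin: centre of its lower end, z to its upper end.
- plug_b: A second square plug like plug_a, in the remaining well.
- stand: Fixed aluminium tong stand: an open pocket on a 90 x 110 mm foot plate; inside 30 mm (x) by 66 mm (y), floor 11 mm above the bench, rim 66 mm above it, walls 4 mm. Origin: under its centre on the bench, z up. The tongs stand at its centre, their y along its y.
- tongs: Loose sprung tongs, 140 g, 155 mm tall, upright in the stand, jaws down. Origin: at the jaw tips, midway between the open jaws; z up to the handles, y the closing line. Two arms, at -y and +y, 50 mm over their backs when open, joined by two guide pins. Blades 15 mm wide (x), 5 mm thick, with rubber ribs inside from z = 0 to 47 mm that centre a round part; 35 mm between opposite ribs when open.
- tongs_grip (a point): The place to squeeze: midway between the handle plates, 125 mm above the jaw tips. The plates are flat outside, 28 mm wide (x), 50 mm apart over their backs when open, 34 mm with the fuse gripped, from 78 to 155 mm above the tips. Jaws close in parallel by as much as the handles do. Held 3 or 4 mm closed the tongs can be carried with open jaws.
- jaw (a joint): How far the tongs are closed, in m: 0 fully open, about 0.016 on the fuse, 0.022 the stop. A spring opens them: 6 N at 0, 11.5 N on the fuse, 13.7 N at the stop; the fuse is gripped with what the gripper presses beyond that.
- tester: Fixed grey fuse tester, housing 120 x 130 x 45 mm high, with the cradle on a narrow post. Origin: under its centre on the bench, z up, turned about the vertical.
- cradle: Cradle on the tester's post: black 90 degree V trough 42 mm long, of 4 mm plates 25 mm wide, brass foot plate below. Origin: where the centre of the fuse's foot stands, 88 mm above the bench; z up along the trough, leaning 35 degrees to the robot's side. The trough lies on the -x side, open to +x (up, away from the robot). A fuse lying home has its axis on z, its upper 34 mm clear of the trough.
- cradle_seat (a point): Where the middle of the fuse is when it lies home in the cradle, 38 mm up the cradle's z axis.
- tape: Bystander: loose roll of black tape lying flat, 72 mm across, 19 mm high. Origin under its centre.
- screwdriver: Bystander: loose screwdriver, 200 mm long, lying along its x.
- spool: Bystander: loose copper spool, 80 mm across, 56 mm high. Origin under its centre.
- pliers: Bystander: loose pliers lying flat, about 170 x 60 mm, 12 mm high, along its x.
- jar: Bystander: loose closed jar, 56 mm across, 70 mm high. Origin under its centre.
Things that resemble listed ones, but are neither listed nor needed, are in the scene too. Leave any pink or purple look-alike of the tongs alone.

How it is judged:
By the outcome, as a careful person would: the job done as asked, in the order asked, and still so for the second after the job is handed in, with the robot touching nothing.
It also fails if it takes over 56 s, if anything falls off the work surface, if the arm or the gripper's body presses on something with over 40 N, if the wrist force passes 120 N, or if a joint passes its speed limit or range.

## Working session

There is one attempt and no reset: what is moved stays moved. The work goes in short steps, each a Python script; the robot and the scene stay as the last script left them, time stands still between calls to the robot, and variables do not carry over. Pictures are saved under pics/ and viewed, at most 10 in all, crops included, and the job is handed in when it is done.

```bash
ls; mkdir -p pics
python3 - <<'E'
from bench import manip
import cv2, numpy as np
for c in ("side","top"):
    p,d=manip.grab_frame(c); cv2.imwrite(f"pics/{c}0.png",p[:,:,::-1]); np.savez(f"{c}0.npz",p=p,d=d,**manip.get_calibration(c))
    for n in ["fusebase","wells","fuse","plug_a","stand","tongs","tester","cradle","tape","screwdriver","spool","pliers","jar"]:
        print(c,n,[(np.round(r["at"],3).tolist(),round(r["confidence"],2)) for r in manip.look_for(c,n)][:4])
print(manip.current_time())
E
```

```text
pics
side fusebase [([0.587, 0.215, 0.011], 0.65), ([0.391, 0.107, 0.013], 0.43), ([0.5, -0.074, 0.12], 0.16)]
side wells [([0.59, 0.217, 0.102], 0.58)]
side fuse [([0.577, 0.263, 0.09], 0.6)]
side plug_a [([0.58, 0.258, 0.093], 0.51), ([0.565, -0.334, 0.1], 0.47), ([0.596, 0.195, 0.083], 0.42)]
side stand [([0.484, -0.052, 0.009], 0.81), ([0.73, 0.026, 0.048], 0.45)]
side tongs [([0.39, -0.082, 0.101], 0.82), ([0.499, -0.076, 0.12], 0.75), ([0.456, -0.436, 0.114], 0.75)]
side tester [([0.561, -0.327, 0.049], 0.66), ([0.594, 0.2, 0.087], 0.24)]
side cradle [([0.564, -0.334, 0.096], 0.72)]
side tape [([0.391, 0.102, 0.018], 0.63)]
side screwdriver [([0.378, -0.238, 0.012], 0.48)]
side spool [([0.711, -0.109, 0.052], 0.79), ([0.563, -0.338, 0.098], 0.72)]
side pliers [([0.303, 0.34, 0.018], 0.74), ([0.504, -0.082, 0.119], 0.59), ([0.391, 0.103, 0.016], 0.4)]
side jar [([0.73, 0.024, 0.047], 0.9), ([0.561, -0.338, 0.098], 0.58)]
top fusebase [([0.609, 0.198, 0.007], 0.55)]
top wells [([0.599, 0.2, 0.096], 0.83)]
top fuse [([0.603, 0.125, 0.08], 0.42)]
top plug_a [([0.588, 0.191, 0.082], 0.59)]
top stand [([0.501, -0.082, 0.004], 0.59)]
top tongs [([0.46, -0.448, 0.126], 0.9), ([0.505, -0.079, 0.164], 0.65), ([0.39, -0.092, 0.151], 0.61), ([0.739, 0.01, 0.072], 0.34)]
top tester [([0.579, -0.342, 0.041], 0.78), ([0.571, -0.348, 0.089], 0.71)]
top cradle [([0.572, -0.345, 0.096], 0.51)]
top tape [([0.404, 0.102, 0.019], 0.91), ([0.577, -0.342, 0.042], 0.57)]
top screwdriver [([0.297, -0.285, 0.023], 0.85)]
top spool [([0.719, -0.123, 0.056], 0.64), ([0.571, -0.347, 0.091], 0.38)]
top pliers [([0.312, 0.346, 0.016], 0.85)]
top jar [([0.739, 0.013, 0.07], 0.65)]
1.4
```

View pics/side0.png

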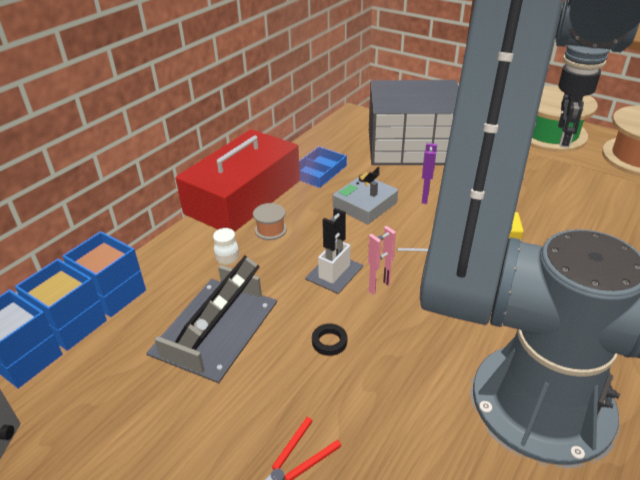

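View pics/top0.png

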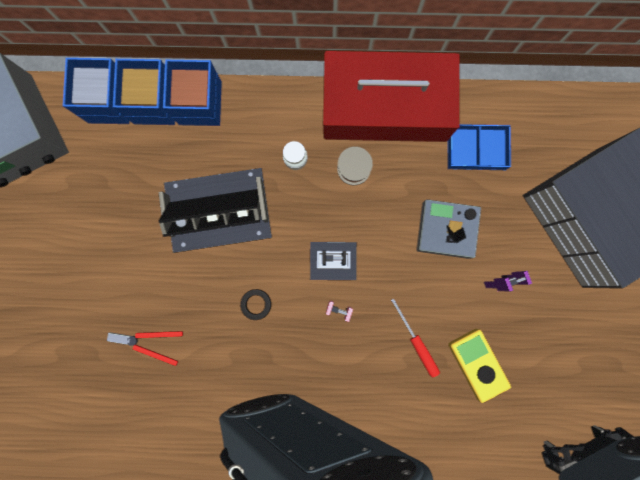

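The real tongs are the black ones in the white stand, at top (333,258) and side (335,245). The pink pair at top (340,312) and the purple pair at top (515,281) stand free on the bench and are look-alikes. The fuse looks like the round grey cap in the left well at top (181,222). The square white plugs are at (212,218) and (242,213). Next I'll fit the poses from depth and check an enlarged crop.

```bash
cat > h.py <<'E'
import numpy as np, cv2
def load(f):
    z=np.load(f); p,d,K,R,t=z["p"],z["d"],z["camera_matrix"],z["R"],z["t"]
    v,u=np.mgrid[:480,:640]; c=np.stack([(u-K[0,2])/K[0,0]*d,(v-K[1,2])/K[1,1]*d,d],-1)
    return p,d,K,R,t,(c-t)@R
def proj(X,K,R,t):
    c=np.atleast_2d(X)@R.T+t; return (c[:,:2]/c[:,2:])@np.diag([K[0,0],K[1,1]])+K[:2,2]
E
python3 - <<'E'
from h import *
p,d,K,R,t,W=load("top0.npz")
hsv=cv2.cvtColor(p,cv2.COLOR_RGB2HSV); S=hsv[...,1].astype(int)
print("cam",-R.T@t, K[0,0])
def rect(u0,u1,v0,v1,zlo,zhi,name,smax=90):
    m=np.zeros((480,640),bool); m[v0:v1,u0:u1]=1
    m&=(d>0)&(S<smax)&(W[...,2]>zlo)&(W[...,2]<zhi)
    m=cv2.morphologyEx(m.astype(np.uint8),cv2.MORPH_OPEN,np.ones((3,3)))>0
    P=W[m]; r=cv2.minAreaRect(P[:,:2].astype(np.float32)); print(name,m.sum(),"c",np.round(r[0],4),"size",np.round(r[1],4),"ang",round(r[2],1),"zmed",round(np.median(P[:,2]),4))
rect(150,280,160,260,.003,.014,"plate"); rect(300,365,235,290,.002,.012,"standfoot")
rect(310,360,240,280,.058,.074,"standrim"); rect(318,350,240,280,.14,.17,"tongstop")
rect(410,490,190,265,.038,.052,"tester",256); rect(410,490,190,265,.07,.14,"cradle",256);rect(150,280,160,260,.08,.14,"block")
A=cv2.resize(p[160:260,150:280],None,fx=5,fy=5,interpolation=2)[:500,:650]
B=cv2.resize(p[190:265,410:490],None,fx=3,fy=3,interpolation=2)
q,_,Kq,Rq,tq,Wq=load("side0.npz")
A=cv2.resize(p[160:260,150:280],(390,300),interpolation=2); B=cv2.resize(p[185:285,300:430][:, :],(390,300),interpolation=2)
C=cv2.resize(q[150:225,320:415],(390,300),interpolation=2); D=cv2.resize(q[250:350,180:310],(390,300),interpolation=2)
B=cv2.resize(p[190:265,405:500],(390,300),interpolation=2)
cv2.imwrite("pics/crop1.png",np.vstack([np.hstack([A,B]),np.hstack([D,C])])[:,:,::-1])
E
```

```text
cam [ 0.45029035 -0.06718441  1.22679479] 517.846140088814
plate 3299 c [0.6196 0.1984] size [0.1704 0.2359] ang 10.0 zmed 0.0074
standfoot 1029 c [ 0.5044 -0.079 ] size [0.0876 0.1066] ang 1.1 zmed 0.0057
standrim 0 c [0. 0.] size [0. 0.] ang 0.0 zmed nan
tongstop 173 c [ 0.5035 -0.0793] size [0.027  0.0474] ang 1.0 zmed 0.1629
tester 2422 c [ 0.5825 -0.3458] size [0.1306 0.1199] ang 83.2 zmed 0.0443
cradle 324 c [ 0.5691 -0.3439] size [0.0482 0.0404] ang 3.8 zmed 0.0936
block 2092 c [0.5919 0.1931] size [0.0598 0.2133] ang 9.8 zmed 0.1041
  return _methods._mean(a, axis=axis, dtype=dtype,
  ret = ret.dtype.type(ret / rcount)
```

View pics/crop1.png

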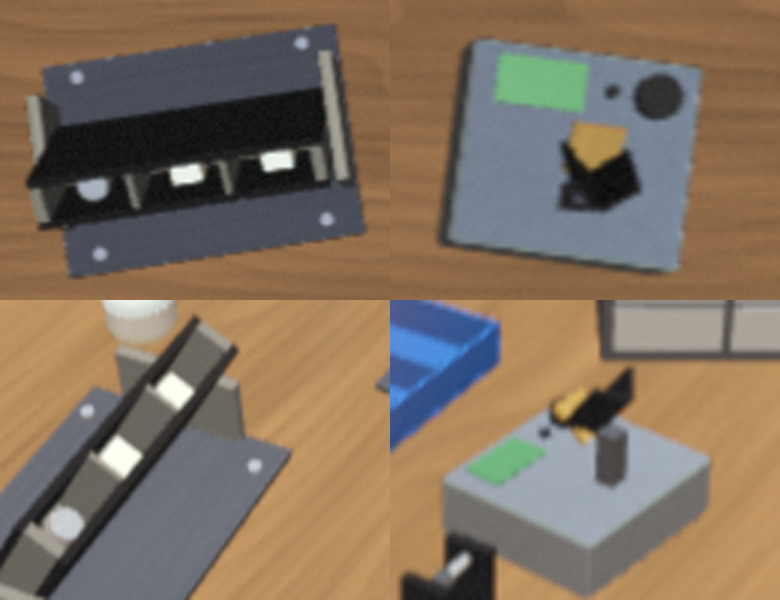

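The crop shows the round grey fuse cap in the left (+y) well and two square white plugs in the others. The V cradle with its brass foot is on the tester. Now I'll fit the well-block and cradle poses to the depth clouds.

```bash
cat > fit.py <<'E'
from h import *
from scipy.optimize import least_squares
from scipy.spatial.transform import Rotation as Ro
def frame(x,y,z,yaw,lean): # columns axes
    return Ro.from_euler("ZY",[yaw,-lean],degrees=True).as_matrix(), np.array([x,y,z])
def sd(P,lo,hi):
    c,h=(np.array(lo)+hi)/2,(np.array(hi)-lo)/2; q=abs(P-c)-h
    return np.linalg.norm(np.maximum(q,0),axis=1)+np.minimum(q.max(1),0)
def wells(P): # mm
    return np.min([sd(P,[a,-105,-10],[b,105,102]) for a,b in((-20,-13),(13,20))]
      +[sd(P,[-13,y-4,0],[13,y+4,102]) for y in(-34,34)]+[sd(P,[-13,y-3.5,0],[13,y+3.5,102]) for y in(-101.5,101.5)],axis=0)
C45=Ro.from_euler("z",45,degrees=True).as_matrix()
def cradle(P):
    Q=(P-[-11*2**.5,0,0])@C45   # corner at origin, plates along +x,+y of Q rotated
    Q2=(P-[-11*2**.5,0,0])@C45.T
    return np.min([sd(Q,[-4,-4,0],[25,0,42]),sd(Q2,[-4,0,0],[25,4,42])],axis=0)
def fit(P,f,x0,z,lean):
    def res(x):
        A,o=frame(x[0],x[1],z,x[2],lean); return abs(f((P-o)@A*1000))
    r=least_squares(res,x0,loss="soft_l1",f_scale=1.5,x_scale=[.01,.01,5],diff_step=1e-4); return r.x,np.median(res(r.x))
E
python3 - <<'E'
from fit import *
for c in("top","side"):
    p,d,K,R,t,W=load(c+"0.npz"); S=cv2.cvtColor(p,cv2.COLOR_RGB2HSV)[...,1]; V=p.max(2)
    ok=d>0
    A,o=frame(.63,.2,.026,10,30); L=(W-o)@A*1000
    m=ok&(W[...,2]>.07)&(W[...,2]<.14)&(abs(L[...,1])<97)&(abs(L[...,0])<40)&(V<60 if c=="top" else V<130)
    x,e=fit(W[m],wells,[.63,.2,10],.026,30); print(c,"wells",m.sum(),np.round(x,4),e)
    m=ok&(abs(W[...,0]-.565)<.06)&(abs(W[...,1]+.344)<.05)&(W[...,2]>.075)&(W[...,2]<.16)
    ml=m&(V<70); 
    for y0 in(-7,5): print("cradle",ml.sum(),*[np.round(v,4) for v in fit(W[ml],cradle,[.585,-.345,y0],.088,35)])
    b=m&(S>110)&(V>90); print("brass",b.sum(),np.round(W[b].mean(0),4),np.round(W[b].min(0),4),np.round(W[b].max(0),4))
    k=ok&(abs(W[...,0]-.504)<.035)&(abs(W[...,1]+.079)<.04)&(W[...,2]>.155)&(W[...,2]<.18); P=W[k]; r=cv2.minAreaRect(P[:,:2].astype(np.float32)); print("tongs top",k.sum(),np.round(r[0],4),np.round(r[1],4),r[2],np.median(P[:,2]))
    k=ok&(abs(W[...,0]-.504)<.06)&(abs(W[...,1]+.079)<.07)&(W[...,2]>.003)&(W[...,2]<.075)&(S<60)&(V>190); P=W[k]; r=cv2.minAreaRect(P[:,:2].astype(np.float32)); print("stand",k.sum(),np.round(r[0],4),np.round(r[1],4),r[2])
    k=ok&(W[...,2]>-.02)&(W[...,2]<.02)&(abs(W[...,0]-.5)<.3)&(abs(W[...,1])<.3)&(S>100); print("bench z",np.median(W[k][:,2]))
from bench import manip
print(np.round(manip.current_tcp_rot(),2))
E
```

```text
top wells 1811 [0.6288 0.2021 9.9009] 0.5872528923523248
cradle 175 [  0.5798  -0.346  -11.678 ] 0.9451
cradle 175 [ 0.5803 -0.3459 -7.6496] 0.9142
brass 109 [ 0.5833 -0.3464  0.0879] [ 0.5721 -0.3603  0.0774] [ 0.5933 -0.3335  0.0958]
tongs top 170 [ 0.5035 -0.0793] [0.027  0.0474] 0.993093729019165 0.16298755597547676
stand 268 [ 0.5051 -0.0794] [0.0363 0.072 ] 1.0852084159851074
bench z -0.0006232092695777849
side wells 1181 [0.6298 0.1965 9.7797] 0.6647166842461054
cradle 110 [ 0.5771 -0.3449 -5.3   ] 0.9078
cradle 110 [ 0.5783 -0.3429 -1.315 ] 0.9516
brass 57 [ 0.5749 -0.3451  0.0962] [ 0.5428 -0.3644  0.0788] [ 0.5942 -0.328   0.1222]
tongs top 179 [ 0.5039 -0.0801] [0.0544 0.0308] 89.4165267944336 0.16210284107537193
stand 113 [ 0.5046 -0.0806] [0.0791 0.0411] 89.58844757080078
bench z 0.00011649999736517309
[[ 0.95  0.32 -0.  ]
 [ 0.32 -0.95  0.  ]
 [ 0.   -0.   -1.  ]]
```

Consistent: wells at about (0.629, 0.200) with yaw 9.9°, cradle at about (0.580, −0.346) with yaw −7°, and tongs at (0.5037, −0.0795) with yaw 1°. Next I grasp the tongs, and I overlay the predicted fuse rim, well mouths and home fuse on the picture to verify them.

```bash
cat > arm.py <<'E'
from fit import *
from bench import manip
GR=.106
def tool(A): return np.column_stack([A[:,0],-A[:,1],-A[:,2]])
def tcp(A,o,p): # jaw tip at local p (m) in frame A,o, tongs axis along A z
    return o+A@(np.array(p)+[0,0,GR])
WA,WO=frame(.629,.200,.026,9.9,30)
CA,CO=frame(.580,-.346,.088,-7,35)
SA,SO=frame(.5037,-.0795,0,1,0)
def rep(*a): print(*a,"t",round(manip.current_time(),2),"pos",np.round(manip.current_ee_pos(),4),"F",np.round(manip.current_force(),1),"w",round(manip.current_grip_width(),3),"gf",round(manip.current_grip_force(),1))
E
python3 - <<'E'
from arm import *
ims=[]
for c,(v0,v1,u0,u1) in (("top",(165,255,150,270)),("side",(250,340,190,310))):
    p,d,K,R,t,W=load(c+"0.npz"); im=cv2.resize(p,None,fx=6,fy=6,interpolation=cv2.INTER_CUBIC)
    def ln(X,A,o,col): cv2.polylines(im,[((proj(np.array(X)/1000@A.T+o,K,R,t)+.5)*6).astype(int)],False,col,1)
    th=np.linspace(0,6.3,40)
    ln(np.c_[-2+11*np.cos(th),68+11*np.sin(th),76+0*th],WA,WO,(255,0,0))
    for y in(-68,0,68): ln([[-13,y-30,102],[13,y-30,102],[13,y+30,102],[-13,y+30,102],[-13,y-30,102]],WA,WO,(0,255,0))
    a=im[v0*6:v1*6,u0*6:u1*6]
    ln(np.c_[11*np.cos(th),11*np.sin(th),0*th],CA,CO,(255,0,0)); 
    for s in(1,-1): ln([[-15.6,0,0],[2.1,17.7*s,0],[2.1,17.7*s,42],[-15.6,0,42],[-15.6,0,0]],CA,CO,(0,255,0))
    u,v=proj(CO,K,R,t)[0].astype(int); b=im[(v-30)*6:(v+30)*6,(u-30)*6:(u+30)*6]
    ims.append(np.hstack([cv2.resize(a,(400,300)),cv2.resize(b,(300,300))]))
cv2.imwrite("pics/over1.png",np.vstack(ims)[:,:,::-1])
J=[manip.inverse_kinematics(q,tool(A)) for A,q in ((SA,tcp(SA,SO,[0,0,.011])),(WA,tcp(WA,WO,[-.002,.068,.046])),(WA,tcp(WA,WO,[-.002,.068,.17])),(CA,tcp(CA,CO,[0,0,.046])),(CA,tcp(CA,CO,[.03,0,.09])))]
for j in J: print(None if j is None else np.round(j,2))
manip.set_gripper(1.0,effort=30)
R=tool(SA); manip.move_ptp(tcp(SA,SO,[0,0,.13]),R); rep("above")
manip.move_l(tcp(SA,SO,[0,0,.011]),max_speed=.12); rep("at")
manip.set_gripper(.52,effort=30); rep("closed")
E
```

```text
[-0.25  0.43  1.86 -0.    0.85  1.31]
[ 0.41  0.37  1.95 -0.37  0.33  2.13]
[ 0.45  0.1   1.98 -0.26  0.57  2.03]
[-0.85  0.29  1.93  0.77  0.58  0.27]
[-0.85  0.21  1.87  0.65  0.68  0.41]
above t 3.61 pos [ 0.5037 -0.0801  0.236 ] F [ 0.4  0.9 -0.4] w 1.001 gf 0.0
at t 4.75 pos [ 0.5041 -0.0796  0.1176] F [0.2 0.3 0.2] w 0.999 gf 0.0
closed t 5.23 pos [ 0.5043 -0.0796  0.1178] F [-0.5  0.2  6.7] w 0.523 gf 9.8
```

View pics/over1.png

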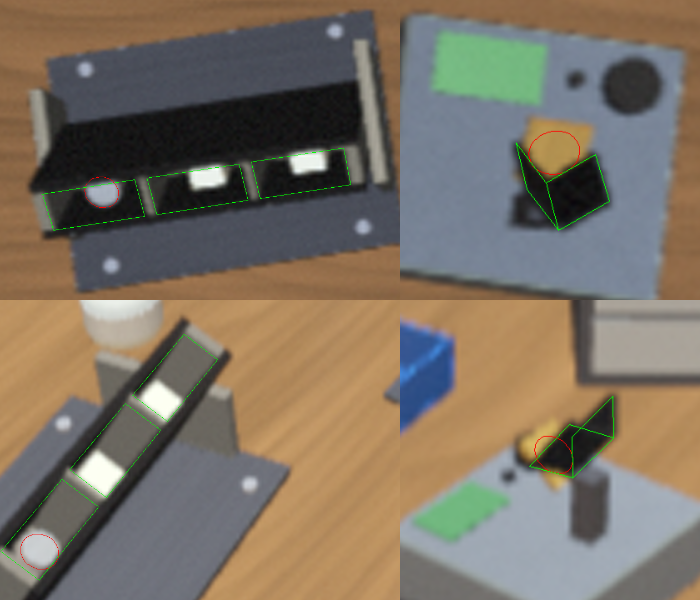

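The overlays match the well slots, the fuse rim (red on the grey cap) and the cradle V in both views. The tongs are grasped at w=0.523, about 5.5 mm closed. Next I lift them, move over the fuse well and check how they hang.

```bash
cat > snap.py <<'E'
from arm import *
def snap(name,cam,A,o,tip,jaw,extra,win=(100,75)):
    p,d=manip.grab_frame(cam); c=manip.get_calibration(cam); K,R,t=c["camera_matrix"],c["R"],c["t"]
    np.savez(name+".npz",p=p,d=d,**c)
    im=cv2.resize(p,None,fx=6,fy=6,interpolation=cv2.INTER_CUBIC)
    def ln(X,col): cv2.polylines(im,[((proj(np.array(X)/1000@A.T+o,K,R,t)+.5)*6).astype(int)],False,col,1)
    tx,ty,tz=np.array(tip)*1000; h=25-jaw*500
    for s in(1,-1):
        for y in(h,h-5): ln([[tx-7.5,ty+s*y,tz+78],[tx-7.5,ty+s*y,tz],[tx+7.5,ty+s*y,tz],[tx+7.5,ty+s*y,tz+78]],(255,255,0))
    extra(ln)
    u,v=proj(A@np.array(tip)+o,K,R,t)[0].astype(int); w,hh=win
    y0,x0=max(v-hh//2,0),max(u-w//2,0); cv2.imwrite(f"pics/{name}.png",im[y0*6:(y0+hh)*6,x0*6:(x0+w)*6][:,:,::-1])
E
python3 - <<'E'
from snap import *
manip.move_l(tcp(SA,SO,[0,0,.15]),max_speed=.2); rep("lift")
manip.move_ptp(tcp(WA,WO,[-.002,.068,.17]),tool(WA)); rep("pre")
manip.move_l(tcp(WA,WO,[-.002,.068,.112]),max_speed=.12); rep("mouth")
def ex(ln):
    ln([[-13,38,102],[13,38,102],[13,98,102],[-13,98,102],[-13,38,102]],(0,255,0))
snap("mouth","side",WA,WO,[-.002,.068,.112],.0055,ex)
E
```

```text
lift t 6.08 pos [ 0.5031 -0.0793  0.2548] F [ 0.3  0.5 -2.2] w 0.521 gf 7.8
pre t 7.3 pos [0.48   0.2423 0.2638] F [ 1.1 -0.2 -1.5] w 0.524 gf 7.8
mouth t 7.93 pos [0.5084 0.2477 0.214 ] F [ 0.5  0.3 -1.3] w 0.52 gf 7.8
```

View pics/mouth.png

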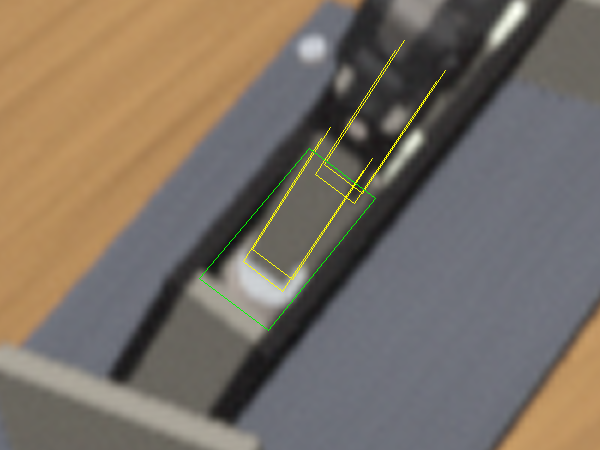

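The blades don't show at the predicted yellow outline. Only a dark part near (360,100) is visible, so I'll look wider before going on.

Run:
```python
from h import *
from bench import manip
q,_=manip.grab_frame("top"); s=np.load("mouth.npz")["p"]
a=cv2.resize(s[150:350,130:330],(400,400),interpolation=2); b=cv2.resize(q[150:300,140:290],(400,400),interpolation=2)
cv2.imwrite("pics/wide.png",np.hstack([a,b])[:,:,::-1])
print(manip.look_for("top","tongs")[:3], manip.look_for("side","tongs")[:3])
```

```text
[{'at': [0.3916, -0.0923, 0.1523], 'confidence': 0.8}, {'at': [0.5202, 0.257, 0.2053], 'confidence': 0.79}, {'at': [0.4606, -0.4495, 0.126], 'confidence': 0.7}] [{'at': [0.4529, -0.4367, 0.0942], 'confidence': 0.91}, {'at': [0.5193, 0.2747, 0.1834], 'confidence': 0.66}, {'at': [0.3904, -0.0829, 0.0969], 'confidence': 0.6}]
```

View pics/wide.png

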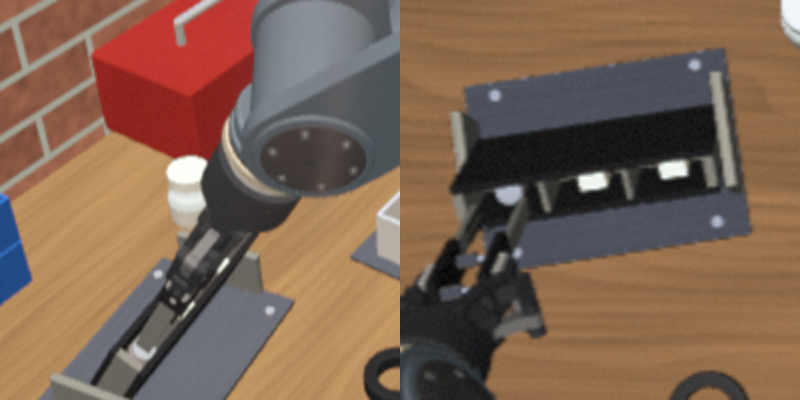

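In the top view the blades straddle the fuse at the mouth, with tips near (475,205) and (520,205) in the crop. In the side view the grey near blade blends into the grey wall. I'll check the numbers from depth.

Run:
```python
from arm import *
for c in("top","side"):
    p,d=manip.grab_frame(c); k=manip.get_calibration(c); np.savez("m_"+c+".npz",p=p,d=d,**k)
    p,d,K,R,t,W=load("m_"+c+".npz"); L=(W-WO)@WA*1000
    for z0,z1 in((104,113),(113,122),(122,135),(135,150),(150,165),(165,180)):
        for s in(-1,1):
            y=L[...,1]-68
            m=(d>0)&(L[...,2]>z0)&(L[...,2]<z1)&(y*s>4)&(y*s<40)&(abs(L[...,0])<25)
            P=L[m]; 
            if len(P)>3: print(c,z0,s,len(P),"x",np.round(np.percentile(P[:,0],[5,50,95]),1),"y-68",np.round(np.percentile(P[:,1]-68,[5,50,95]),1))
```

```text
top 104 -1 9 x [-3.3  6.3 20.1] y-68 [-36.2 -21.9 -14.8]
top 104 1 12 x [-15.1   4.6  17.8] y-68 [14.8 19.5 34.9]
top 113 -1 14 x [-8.5  3.5  6.4] y-68 [-22.  -20.8 -16.1]
top 113 1 11 x [-7.1  4.8  5.8] y-68 [16.  18.5 22.8]
top 122 -1 17 x [-7.1  2.9  6.7] y-68 [-22.4 -21.2 -16.3]
top 122 1 21 x [-7.1  2.9  6. ] y-68 [15.3 17.1 22.4]
top 135 -1 21 x [-7.4  4.2  6.8] y-68 [-21.9 -21.  -16.9]
top 135 1 24 x [-7.5  3.9  6.4] y-68 [16.1 17.2 22.2]
top 150 -1 21 x [-6.6  3.6  6.9] y-68 [-21.9 -20.9 -15.9]
top 150 1 25 x [-8.   0.9  6. ] y-68 [15.6 18.  21.6]
top 165 -1 20 x [-8.  -0.7  7.1] y-68 [-22.  -21.4 -19.1]
top 165 1 20 x [-7.8  0.6  6.1] y-68 [17.7 18.7 20.2]
side 104 -1 12 x [-17.8 -14.3  19.3] y-68 [-32.3 -21.1  -6.9]
side 104 1 21 x [-18.7   4.2  17.6] y-68 [12.5 21.2 35.4]
side 113 -1 4 x [-9.1 -8.6 -7.4] y-68 [-17.5 -15.5 -15.5]
side 113 1 23 x [-8.8 -2.4  4.5] y-68 [20.  21.6 23.3]
side 122 -1 5 x [-8.6 -7.8 -6.9] y-68 [-17.4 -15.6 -15.3]
side 122 1 36 x [-8.6 -1.7  5.1] y-68 [19.7 21.2 22.8]
side 135 1 38 x [-8.9 -1.8  4.9] y-68 [18.5 21.4 22.6]
side 150 1 41 x [-8.9 -2.1  5.1] y-68 [19.7 21.3 22.6]
side 165 1 44 x [-8.8 -1.9  4.4] y-68 [19.5 21.4 23.2]
```

The depth shows the tongs straight and centred: x about −2 mm, backs at ±22 mm about the fuse line. Now I descend, squeeze and draw the fuse out.

Run:
```python
from snap import *
manip.move_l(tcp(WA,WO,[-.002,.068,.080]),max_speed=.1); rep("80")
manip.move_l(tcp(WA,WO,[-.002,.068,.0465]),max_speed=.08); rep("46")
if np.linalg.norm(manip.current_force())<8:
    manip.set_gripper(.25,effort=60); rep("grip")
    if manip.current_grip_width()>.36:
        manip.move_l(tcp(WA,WO,[-.002,.068,.07]),max_speed=.06); rep("up1")
        manip.move_l(tcp(WA,WO,[-.002,.068,.185]),max_speed=.15); rep("out")
        for c in("top","side"):
            p,d=manip.grab_frame(c); k=manip.get_calibration(c); np.savez("o_"+c+".npz",p=p,d=d,**k)
```

```text
80 t 8.7 pos [0.5239 0.2506 0.1859] F [ 0.7  0.1 -0.8] w 0.523 gf 7.8
46 t 9.27 pos [0.5404 0.2536 0.1571] F [ 0.4  0.1 -2.2] w 0.525 gf 7.8
grip t 9.53 pos [0.5406 0.2537 0.1577] F [-2.  -1.7  3.9] w 0.384 gf 59.3
up1 t 10.07 pos [0.5289 0.2517 0.1778] F [ 1.5  0.  -1.5] w 0.381 gf 59.8
out t 10.99 pos [0.4721 0.2415 0.2759] F [ 0.  -0.8 -2. ] w 0.381 gf 60.0
```

Run:
```python
from arm import *
o=WO+WA@np.array([-.002,.068,.185])
ims=[]
for c in("top","side"):
    p,d,K,R,t,W=load("o_"+c+".npz"); L=(W-o)@WA*1000
    m=(d>0)&(abs(L[...,0])<25)&(abs(L[...,1])<25)&(L[...,2]<-1)&(L[...,2]>-70); P=L[m]
    print(c,len(P),"zmin",np.round(np.percentile(P[:,2],[0,3,50]),1))
    for z0 in(-48,-36,-24,-12):
        Q=P[(P[:,2]>z0)&(P[:,2]<z0+12)]
        if len(Q)>5: print(z0,len(Q),"x",np.round(np.percentile(Q[:,0],[3,97]),1),"y",np.round(np.percentile(Q[:,1],[3,97]),1))
    u,v=proj(o,K,R,t)[0].astype(int); ims.append(cv2.resize(p[v-45:v+45,max(u-45,0):max(u-45,0)+90],(400,400),interpolation=2))
cv2.imwrite("pics/out.png",np.hstack(ims)[:,:,::-1])
```

```text
top 110 zmin [-50.1 -48.1 -24.2]
-48 25 x [-3.9  9.6] y [-10.2   6.2]
-36 27 x [-2.8  9.8] y [-9.6  6.7]
-24 23 x [1.7 9.1] y [-9.6  5.4]
-12 31 x [-2.1  9.1] y [-16.6  14. ]
side 135 zmin [-48.1 -46.7 -30.1]
-48 42 x [-11.6   8.4] y [ 0.2 10.5]
-36 47 x [-11.2   6.8] y [ 0.6 10.7]
-24 29 x [-10.8   7.9] y [2.3 9.5]
-12 16 x [-10.8   6.7] y [ 0.7 16.5]
```

View pics/out.png

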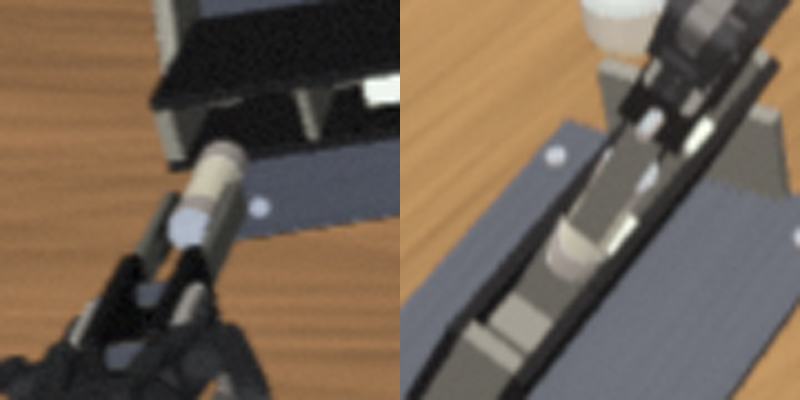

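The fuse hangs centred in the tongs: axis within about 1 mm, foot about 47 mm below the tips, and the fingers only on the handles. Next I carry it to above the cradle.

```bash
cat >> arm.py <<'E'
FO=.047
def ctcp(x,y,foot): return tcp(CA,CO,[x,y,foot+FO])
E
python3 - <<'E'
from arm import *
e=manip.current_ee_pos(); manip.move_l(np.array(e)+[0,0,.05],max_speed=.2)
manip.move_ptp(ctcp(.03,0,.06),tool(CA)); rep("pre")
manip.dwell(.2); f0=np.array(manip.current_force()); print("f0",CA.T@f0)
manip.move_l(ctcp(.012,0,.012),max_speed=.1); rep("near"); manip.dwell(.2); print(np.round(CA.T@(np.array(manip.current_force())-f0),2))
o=CO+CA@np.array([.012,0,.012])
for c in("top","side"):
    p,d=manip.grab_frame(c); k=manip.get_calibration(c); np.savez("c_"+c+".npz",p=p,d=d,**k)
    p,d,K,R,t,W=load("c_"+c+".npz"); L=(W-o)@CA*1000; b=p.min(2)>90
    m=(d>0)&b&(abs(L[...,0])<18)&(abs(L[...,1])<18)&(L[...,2]>-8)&(L[...,2]<45); P=L[m]
    for z0 in(-8,-4,0,10,20,30):
        Q=P[(P[:,2]>z0)&(P[:,2]<z0+(10 if z0>=0 else 4))]
        if len(Q)>5: print(c,z0,len(Q),"x",np.round(np.percentile(Q[:,0],[3,97]),1),"y",np.round(np.percentile(Q[:,1],[3,97]),1))
E
```

```text
pre t 13.55 pos [ 0.4834 -0.3335  0.2796] F [-0.1 -0.6 -1.6] w 0.386 gf 60.0
f0 [-0.74318556 -0.26251423 -1.46168504]
near t 14.42 pos [ 0.496  -0.3358  0.2304] F [ 0.1 -0.4 -2.5] w 0.383 gf 60.0
[-1.    0.57 -0.03]
top 0 16 x [-10.   10.9] y [-16.5   9.3]
top 10 30 x [-11.4  11.4] y [-17.3  11.3]
top 20 23 x [ 0.4 11.6] y [-5.3 11.1]
top 30 17 x [ 5.5 10.9] y [-4.  10.4]
side 0 16 x [-6.4  9.3] y [ 3.2 10.8]
side 10 19 x [-5.6  9.8] y [ 5.  11.6]
side 20 24 x [-9.   9.6] y [-1.  11.2]
side 30 17 x [-9.5  8.6] y [ 1.4 13.8]
```

Run:
```python
from arm import *
def f(n=4):
    a=[]
    for _ in range(n): manip.dwell(.03); a.append(manip.current_force())
    return CA.T@np.mean(a,0)
x,z=.004,.005
manip.move_l(ctcp(x,0,z),max_speed=.06); manip.dwell(.15); f0=f(8)
print("f0",f0)
def step(x,z):
    manip.move_l(ctcp(x,0,z),max_speed=.05); manip.dwell(.08); g=f()-f0; print(round(x*1e3,1),round(z*1e3,1),np.round(g,1)); return g
while x>-.006:
    x-=.001; g=step(x,z)
    if g[0]>3.0: break
x+=.0007
while z>-.006:
    z-=.001; g=step(x,z)
    if g[2]>4: break
rep("down"); print(x,z)
```

```text
f0 [-1.2697685   0.1109656  -1.63632918]
3.0 5.0 [ 0.  -0.   0.4]
2.0 5.0 [ 1.7 -1.1 -0. ]
1.0 5.0 [ 4.5 -2.3 -0.1]
1.7 4.0 [ 3.2 -3.3  0.3]
1.7 3.0 [ 3.8 -4.   0.4]
1.7 2.0 [ 4.3 -4.7  0.5]
1.7 1.0 [ 4.2 -4.3  0.5]
1.7 0.0 [ 4.7 -4.   0.6]
1.7 -1.0 [ 4.3 -4.4  0.3]
1.7 -2.0 [ 3.  -2.6 13.9]
down t 20.12 pos [ 0.4953 -0.3357  0.2133] F [-5.9 -1.8 10.5] w 0.386 gf 61.8
0.0017000000000000001 -0.002
```

The fuse rides on the +y plate (side force −4 N) and its foot has touched the brass. I ease up, shift to −y until balanced, seat it in the V and set the foot down.

Run:
```python
from arm import *
f0=np.array([-1.27,.11,-1.64])
def f(n=4):
    a=[]
    for _ in range(n): manip.dwell(.03); a.append(manip.current_force())
    return CA.T@np.mean(a,0)
def step(x,y,z):
    manip.move_l(ctcp(x,y,z),max_speed=.05); manip.dwell(.08); g=f()-f0; print(*np.round(np.array([x,y,z])*1e3,1),np.round(g,1)); return g
x,y,z=.0017,0,-.0005
g=step(x,y,z)
for _ in range(14):
    if g[1]<-1.5: y-=.0005
    elif g[1]>1.5: y+=.0005
    elif g[0]<3: x-=.0007
    else: break
    g=step(x,y,z)
while z>-.004:
    z-=.0004; g=step(x,y,z)
    if g[2]>4: break
rep("down"); print(x,y,z)
o=CO
ims=[]
for c in("top","side"):
    p,d=manip.grab_frame(c); k=manip.get_calibration(c); np.savez("s_"+c+".npz",p=p,d=d,**k)
    u,v=proj(o,k["camera_matrix"],k["R"],k["t"])[0].astype(int); ims.append(cv2.resize(p[v-40:v+30,u-35:u+35],(400,400),interpolation=2))
cv2.imwrite("pics/seat.png",np.hstack(ims)[:,:,::-1])
```

```text
1.7 0.0 -0.5 [ 4.5 -3.4  3.5]
1.7 -0.5 -0.5 [ 4.6 -1.8  1.5]
1.7 -1.0 -0.5 [ 3.5 -0.9  0.2]
1.7 -1.0 -0.9 [2.8 0.6 1.3]
1.7 -1.0 -1.3 [2.6 0.9 2.3]
1.7 -1.0 -1.7 [1.7 1.7 9.2]
down t 22.93 pos [ 0.495  -0.3366  0.2132] F [-4.1  2.3  6.7] w 0.388 gf 61.6
0.0017 -0.001 -0.0017
```

View pics/seat.png

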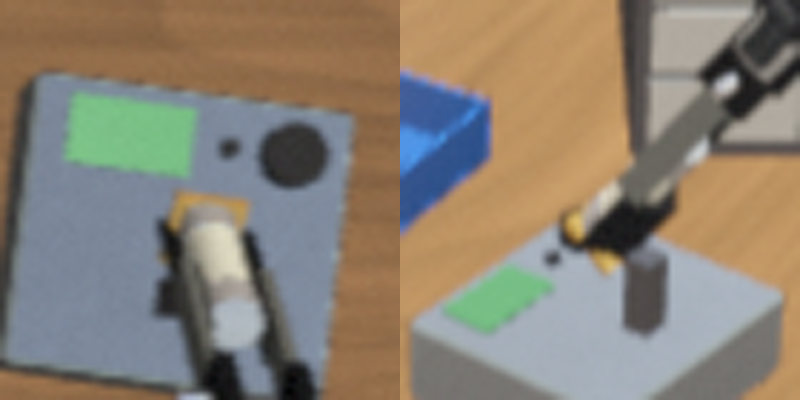

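The fuse lies along the trough with its foot on the brass, pressed against both. Now I release it, withdraw along the axis and check.

Run:
```python
from arm import *
manip.set_gripper(.525,effort=60); manip.dwell(.3); rep("open")
manip.move_l(ctcp(.0017,-.001,.003),max_speed=.04); rep("up")
manip.move_l(ctcp(.0017,-.001,.06),max_speed=.1); rep("clear")
manip.move_l(ctcp(.0017,-.001,.11),max_speed=.15)
for c in("top","side"):
    p,d=manip.grab_frame(c); k=manip.get_calibration(c); np.savez("r_"+c+".npz",p=p,d=d,**k)
    p,d,K,R,t,W=load("r_"+c+".npz"); L=(W-CO)@CA*1000; b=p.min(2)>90
    m=(d>0)&b&(abs(L[...,0])<18)&(abs(L[...,1])<18)&(L[...,2]>-3)&(L[...,2]<85); P=L[m]
    for z0 in range(0,85,12):
        Q=P[(P[:,2]>z0)&(P[:,2]<z0+12)]
        if len(Q)>3: print(c,z0,len(Q),"x",np.round(np.percentile(Q[:,0],[3,97]),1),"y",np.round(np.percentile(Q[:,1],[3,97]),1),"zmax",round(Q[:,2].max(),1))
    # tongs check: blades relative to nominal
    o=CO+CA@np.array([.0017,-.001,.11+FO]); T=(W-o)@CA*1000
    for s in(-1,1):
        m=(d>0)&(T[...,1]*s>8)&(T[...,1]*s<30)&(abs(T[...,0])<20)
        for z0,z1 in((-6,10),(10,30),(30,60)):
            Q=T[m&(T[...,2]>z0)&(T[...,2]<z1)]
            if len(Q)>3: print(" tongs",s,z0,len(Q),"x",np.round(np.percentile(Q[:,0],[4,96]),1),"y",np.round(np.percentile(Q[:,1],[4,50,96]),1),"zmin",round(Q[:,2].min(),1))
```

```text
open t 23.6 pos [ 0.4951 -0.3366  0.2128] F [-0.5  0.6 -1.3] w 0.531 gf 7.7
up t 23.87 pos [ 0.4924 -0.3364  0.2171] F [-0.5  0.1 -1.6] w 0.525 gf 7.7
clear t 24.58 pos [ 0.46   -0.3322  0.2632] F [-0.1  0.2 -1.4] w 0.526 gf 7.7
top 0 26 x [-0.3 13.1] y [-13.6  10.1] zmax 11.4
top 12 28 x [ 0.2 11.7] y [-13.   10.2] zmax 23.7
top 24 26 x [-0.4 11.9] y [-12.6  10. ] zmax 35.3
top 36 19 x [ 2.4 12.8] y [-9.3  9.6] zmax 46.6
top 48 27 x [ 6.5 12.7] y [-8.   9.8] zmax 58.9
top 60 28 x [ 1.8 13.5] y [-8.1  9.2] zmax 71.8
top 72 77 x [-7.1 11.1] y [-8.8 10.1] zmax 77.9
 tongs -1 -6 21 x [-4.3  7.3] y [-21.2 -16.7 -14.1] zmin -3.1
 tongs -1 10 39 x [-6.2  7.5] y [-21.  -16.3 -13.8] zmin 10.6
 tongs -1 30 70 x [-6.6  7.7] y [-20.8 -16.5 -14.1] zmin 30.1
 tongs 1 -6 21 x [-7.5  7.2] y [17.5 22.8 23.9] zmin -4.2
 tongs 1 10 38 x [-5.5  8.3] y [18.  23.  24.3] zmin 10.0
 tongs 1 30 60 x [-6.9  7.9] y [18.1 23.1 24.2] zmin 30.4
side 0 15 x [-17.3  12.2] y [-9. 11.] zmax 11.9
side 12 13 x [-16.   11.7] y [-2.1 10.1] zmax 23.3
side 24 8 x [ 4.9 11.5] y [ 2.5 10.6] zmax 34.8
side 36 28 x [-6.4 11. ] y [-1.5 13.5] zmax 47.8
side 48 26 x [-7.2 11.1] y [-0.6 10.6] zmax 59.9
side 60 28 x [-8.2 13.3] y [-2.7 11.3] zmax 71.3
side 72 49 x [-6.3 11.5] y [-9.3 11.4] zmax 78.6
 tongs -1 -6 11 x [-7.4 -2.5] y [-21.3 -17.6 -14.1] zmin -3.1
 tongs -1 10 19 x [-7.7 -2.8] y [-21.5 -16.8 -11.9] zmin 10.9
 tongs -1 30 9 x [-7.4 -2.9] y [-20.8 -16.1 -13.5] zmin 33.4
 tongs 1 -6 26 x [-6.6  6.5] y [15.1 22.  25. ] zmin -5.1
 tongs 1 10 41 x [-6.8  6.6] y [18.5 22.  24.6] zmin 10.1
 tongs 1 30 69 x [-6.9  7.5] y [19.3 22.4 25.4] zmin 30.1
```

The fuse is home: parallel to the trough, top at about 77 mm, the same in both views. The tongs are still straight. Now I put them back in the stand, feeling for the floor.

Run:
```python
from arm import *
R=tool(SA)
manip.move_ptp(tcp(SA,SO,[0,0,.15]),R); rep("pre")
manip.move_l(tcp(SA,SO,[0,0,.075]),max_speed=.15); manip.dwell(.15)
f0=np.mean([manip.current_force() for _ in range(3)],0); rep("rim")
manip.move_l(tcp(SA,SO,[0,0,.022]),max_speed=.08); rep("in")
z=.022
while z>.0095:
    z-=.0015; manip.move_l(tcp(SA,SO,[0,0,z]),max_speed=.05); manip.dwell(.08)
    g=np.array(manip.current_force())-f0; print(round(z*1e3,1),np.round(g,1))
    if g[2]>3: break
    if abs(g[:2]).max()>8: print("side!"); break
rep("floor")
```

```text
pre t 26.2 pos [ 0.5036 -0.0799  0.2557] F [ 0.3 -0.6 -1.5] w 0.523 gf 7.7
rim t 27.0 pos [ 0.5042 -0.0798  0.1821] F [ 0.5  0.4 -0.9] w 0.523 gf 7.7
in t 27.81 pos [ 0.504  -0.0796  0.1283] F [ 0.7 -0.3 -1.6] w 0.522 gf 7.7
20.5 [-0.7 -0.2 -0.1]
19.0 [-0.2 -0.2 -0.6]
17.5 [-0.3 -0.1 -0. ]
16.0 [-0.4  0.4 -0.2]
14.5 [-0.2  0.4  0.3]
13.0 [-0.4 -0.4 -0.1]
11.5 [-0.3 -0.1  2.3]
10.0 [0.6 0.  6.6]
floor t 30.48 pos [ 0.5044 -0.0796  0.1166] F [1.1 0.4 5.7] w 0.524 gf 7.9
```

Run:
```python
from arm import *
manip.set_gripper(.62,effort=30); manip.dwell(.2); rep("rel")
manip.set_gripper(1.0); rep("open")
manip.move_l(tcp(SA,SO,[0,0,.08]),max_speed=.1)
manip.move_l(tcp(SA,SO,[0,0,.2]),max_speed=.2)
manip.move_ptp([.3,-.35,.35],tool(SA)); manip.dwell(.5); rep("away")
p,d=manip.grab_frame("top"); q,_=manip.grab_frame("side"); np.savez("e_top.npz",p=p,d=d,**manip.get_calibration("top"))
a=cv2.resize(p[120:370,100:560],(780,424),interpolation=2); b=cv2.resize(q[150:320,180:440],(780,510),interpolation=2)
cv2.imwrite("pics/end.png",np.vstack([cv2.resize(a,(560,300)),cv2.resize(b,(560,300))])[:,:,::-1])
p,d,K,R,t,W=load("e_top.npz")
k=(d>0)&(abs(W[...,0]-.504)<.035)&(abs(W[...,1]+.079)<.04)&(W[...,2]>.155)&(W[...,2]<.18); P=W[k]; r=cv2.minAreaRect(P[:,:2].astype(np.float32)); print("tongs top",k.sum(),np.round(r[0],4),np.round(r[1],4),r[2],np.median(P[:,2]))
```

```text
rel t 30.93 pos [ 0.5036 -0.0795  0.1159] F [-0.2  1.1 -0.7] w 0.62 gf 0.0
open t 31.35 pos [ 0.5037 -0.0795  0.116 ] F [-0.8  0.2 -0.2] w 0.999 gf 0.0
away t 34.74 pos [ 0.3001 -0.3499  0.35  ] F [ 0.5 -0.2 -0.4] w 1.001 gf 0.0
tongs top 162 [ 0.5035 -0.0793] [0.0269 0.0474] 1.092816948890686 0.16297026888475463
```

View pics/end.png

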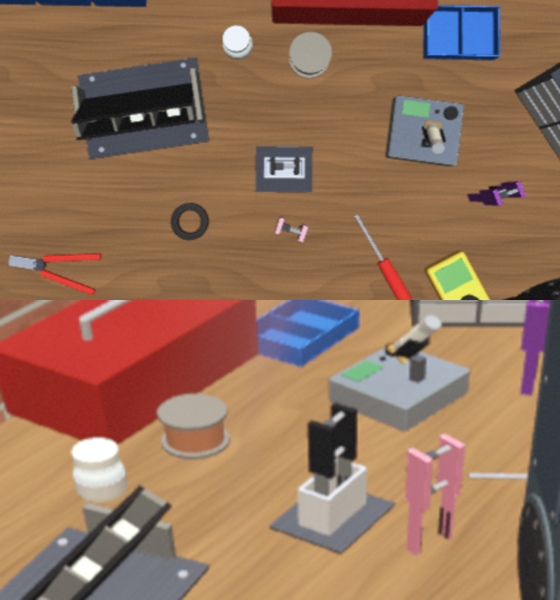

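The final picture shows the fuse lying in the cradle at (432,135), and the tongs upright in the stand at (285,167), where they started. Both plugs are still in their wells and the bystanders look undisturbed, so I'm handing in.

```bash
python3 -c "
from bench import manip
print(manip.sign_off(), manip.current_time())"
```

```text
the job is handed in; nothing more can be done
the job is handed in; nothing more can be done
```

The fuse lies home in the tester cradle with its foot on the brass plate, the tongs are back upright in their stand, the plugs and bystanders look untouched in the final picture, and the job was handed in at about 35 s of the 56 s allowed.

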